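Make up two service kits at the assembly bench

ROBOT

A 6-joint arm with a two-finger parallel gripper is mounted at the origin on the work surface. World frame = base frame: x ahead of the robot, y to its left, z up, the work surface at z = 0. Lengths are in m, angles in rad, forces in N, time in s.
With the tool pointing down it reaches from about 0.35 to 0.975 m from the base axis. Payload 4.9 kg.
Tool frame: the origin (TCP) lies at the very end of the fingers, on their centre line; the grasp point (between the pads) lies 19 mm behind it (ctrl.grip_point_offset is the distance from the TCP to the grasp point, in m); z points along the fingers, y is the line along which they close (so a half turn about z gives the same grasp; the last joint's range is limited). The gripper opens to 85 mm and grips with 20 to 120 N. Pads are 22 mm wide; open, the fingers measure 114 mm over their backs; the gripper's body (76 mm by 85 mm) begins 54 mm behind the grasp point. The pads swing forward as they close: fully open they stand 13 mm farther back than shut.
Start: joints at [-1.433, 0.053, 1.613, -0, 1.476, -0.119], TCP at [0.159, -0.604, 0.203] pointing down, gripper open.
Joint ranges: [-3.01, 3.01], [-1.01, 2.22], [0.06, 2.58], [-1.02, 4.17], [0.09, 2.62], [-3.14, 3.14]. Speed limits (rad/s): [2.57, 2.57, 3.14, 3.14, 3.14, 3.14].

INTERFACE

Orientations are given as a rotation vector (axis times angle).
In Python, from station import ctrl gives the robot as it stands.
- The arm moves only by the tool send_rows, never from a script. Its argument "rows" is a list of rows, each a list of 3 entries, a list of its own where there are three numbers: the finger opening in cm, from 0 to 8.54, then the shift along the tool's x, y, z in cm, then the turn about the tool's z in degrees. A call has 1 to 10 rows; each row shifts and turns the commanded pose from where the row before left it, along the tool's axes as they then stand; what a row does not reach is not made up. A row lasts 1/8 s, in which the tool goes at most 62.5 mm and 10.7 degrees, less where a joint would pass 70% of its speed; a pose out of reach is approached as far as the arm can. A call with a gripper value outside its range is refused whole. The fingers move at their own pace and stop on an object; "newtons" is the grip in N (left out, the last holds). Time passes only in rows, so rows that do not move let the fingers close. It gives the time, the measured TCP pose, the force, the opening and the grip force at its end, in the units of the state.
- ctrl.get_obs(): the state, without advancing time (a new reading comes with each control period).
- ctrl.get_image(name): name is "scene" or "top"; returns a dict with "frame" (384x512x3 uint8, red, green, blue), "range_z" (384x512 float32, m along the optical axis (not along the pixel's ray), 0 where there is no reading), "fx", "fy", "cx", "cy" (pixels), "k1" (the pictures are not rectified: a ray, as slopes to the right and down, at radius r is drawn at 1 + k1 r^2 times it, then the intrinsics apply), "cam_to_world" (4x4, takes a point from camera to world coordinates). Camera axes: x right, y down, z forward; pixel columns grow to the right and rows downward; lengths in m; the calibration is good to about 2 mm. A picture is of the moment at which its call begins.
- ctrl.finish_job(): hands the job in; it is judged then, once.
The state is a dict: "t": time; "q": joint angles; "dq": joint speeds; "effort": joint torques, N m; "tool_pos": TCP position; "tool_rot": TCP orientation; "contact_force": force on the tool from outside, world axes, zero at the start; "wrist_torque": the same for the moment, N m; "opening": finger opening in m; "grip_force": force on a finger pad.
Only numpy, scipy, OpenCV 4.12 (cv2) and the standard library are available. Lean on these libraries where they do the work, as an engineer would, in place of code of your own. Each camera call takes 0.05 s, during which the arm holds its last target. There are 200 camera calls.

TASK

Make up the two kits from the stock on the mat: into the three-pocket tray put the bearing block (long pocket), the large nut (the bigger of the other two pockets) and the spacer tube (the smallest pocket); into the two-pocket tray put the flanged bushing (bigger pocket) and the small nut (smaller pocket). Every part must stand flat on the floor of its pocket, the same way up as it stood in the stock. Leave the pulley and the gear standing where they are.

Things in the scene. Friction and masses are not known exactly. Their poses are not given: they have to be found in the camera images.
- tray_three: Kit tray with THREE pockets: shallow grey tray with pale walls, 162 (its x) x 148 (its y) mm, fixed. Floor 3 mm thick, all walls 4 mm thick with tops 10 mm above its underside. Origin: centre of its underside, 2 mm above the bench. Pockets (clear size, centre in tray axes): long pocket 70 (x) x 140 (y) mm at x -42, y 0; bigger of the other two 80 (x) x 76 (y) mm at x +37, y +32; smallest 80 (x) x 60 (y) mm at x +37, y -40.
- tray_two: Kit tray with TWO pockets: shallow grey tray with pale walls, 144 (its x) x 84 (its y) mm, fixed; floor 3 mm, walls 4 mm thick with tops 10 mm above its underside. Origin: centre of its underside, 2 mm above the bench. Pockets: bigger 76 x 76 mm at x -30, y 0; smaller 56 (x) x 76 (y) mm at x +40, y 0.
- bearing_mid (a point): Bearing block (painted grey cast pillow block), standing on its foot: foot 84 (its x) x 28 (its y) x 12 mm, above it a round housing 50 mm in diameter with its bore along y, 26 mm thick across y between two flat parallel faces (grasp these); total height 57 mm, about 0.45 kg. Point: on its centre line, 28.5 mm above its underside. x along the foot, z up.
- nut_large_mid (a point): LARGE hexagon nut, plain steel, standing flat: 46 mm across flats (53 mm over corners), 45 mm tall, about 0.35 kg. Point: its centre, 22.5 mm above its underside. Its x axis is square to one pair of flats; the other pairs lie at 60 and 120 degrees to it; z up.
- nut_small_mid (a point): SMALL hexagon nut, plain steel, standing flat: 30 mm across flats (35 mm over corners), 30 mm tall, about 0.12 kg. Point: its centre, 15 mm above its underside. x square to one pair of flats, others at 60 and 120 degrees; z up.
- tube_mid (a point): Spacer tube, plain steel, standing on end: 36 mm outside, 22 mm bore, 55 mm tall, about 0.25 kg. Point: its centre, 27.5 mm above its underside; z along its axis, up.
- bushing_mid (a point): Flanged bushing, brass, standing on its flange: flange 50 mm in diameter and 6 mm thick, above it a round sleeve 32 mm in diameter; 45 mm tall overall, about 0.22 kg. Point: on its axis, 22.5 mm above its underside; z up.
- pulley_mid (a point): Belt pulley, bare aluminium, 64 mm in diameter with a V groove and a 26 mm hub on top, 34 mm tall, loose; belongs to neither kit. Point: on its axis, 17 mm above its underside.
- gear_mid (a point): Spur gear, dark steel, 64 mm over its teeth, 18 mm thick with a 28 mm hub on top, 30 mm tall, loose; belongs to neither kit. Point: on its axis, 15 mm above its underside.
- tape: Roll of tape lying flat, 64 mm in diameter, 20 mm tall, stuck to the mat; not part of the job. Origin: centre of its underside, 2 mm above the bench. All stock stands on the same 2 mm mat. One more fixed thing, not listed, stands in the middle of the stock: a flat white tin 52 mm in diameter and 18 mm tall.

How it is judged:
By the outcome, as a careful person would: the job done as asked, in the order asked, and still so for the second after the job is handed in, with the robot touching nothing.
It also fails if it takes over 128 s, if anything falls off the work surface, if the arm or the gripper's body presses on something with over 40 N, if the wrist force passes 120 N, or if a joint passes its speed limit or range.

## Working session

There is one attempt and no reset: what is moved stays moved. The work goes in short steps, Python scripts to look and compute and a tool call to move; the robot and the scene stay as the last step left them, time stands still between calls to the robot, and variables do not carry over. Pictures are saved under pics/ and viewed, at most 14 in all, crops included, and the job is handed in when it is done.

Besides the shell and the picture viewer there is one more tool, called after "Emit:" by a JSON object that holds its "op" and its "data", one argument or row to a line. send_rows: Moves the arm, as the interface text tells. Its arguments: {"type":"object","properties":{"rows":{"type":"array","items":{"type":"array"}},"newtons":{"type":"number"}},"required":["rows"]}

```bash
mkdir -p pics; cat > h.py <<'E'
import numpy as np, cv2, pickle
from station import ctrl
def shot(n):
    d=ctrl.get_image(n); return d
def P(d,us,vs,z=None):
    # pixels -> world; if z given, intersect plane z, else depth
    us=np.atleast_1d(us).astype(float); vs=np.atleast_1d(vs).astype(float)
    K=np.array([[d['fx'],0,d['cx']],[0,d['fy'],d['cy']],[0,0,1]])
    s=cv2.undistortPoints(np.stack([us,vs],1)[:,None],K,np.array([d['k1'],0,0,0.]))[:,0]
    T=np.array(d['cam_to_world']); r=np.c_[s,np.ones(len(s))]
    if z is None:
        zz=d['range_z'][vs.round().astype(int),us.round().astype(int)]
        return (r*zz[:,None])@T[:3,:3].T+T[:3,3]
    w=r@T[:3,:3].T; return w*((z-T[2,3])/w[:,2])[:,None]+T[:3,3]
E
python3 - <<'E'
from h import *
o=ctrl.get_obs(); print({k:np.round(v,3) for k,v in o.items()})
for n in ("top","scene"):
    d=shot(n); pickle.dump(d,open(n+".pkl","wb"))
    cv2.imwrite(f"pics/{n}0.png",cv2.resize(d['frame'][:,:,::-1],(800,600),interpolation=cv2.INTER_CUBIC))
    print(n,d['fx'],d['cx'],d['cy'],d['k1'],np.round(d['cam_to_world'],3).tolist())
E
```

```text
{'t': np.float64(0.0), 'q': array([-1.433,  0.053,  1.614,  0.   ,  1.476, -0.119]), 'dq': array([-0.   ,  0.   ,  0.   , -0.001,  0.001,  0.   ]), 'effort': array([ 1.0000e-03, -3.9368e+01, -3.7017e+01,  0.0000e+00,  7.0000e-03,
        0.0000e+00]), 'tool_pos': array([ 0.159, -0.604,  0.202]), 'tool_rot': array([-3.114, -0.402, -0.   ]), 'contact_force': array([-0.233,  0.199,  0.544]), 'wrist_torque': array([ 0.025, -0.007,  0.037]), 'grip_force': np.float64(0.0), 'opening': np.float64(0.085)}
top 362.6505636787172 254.3562337803042 199.0089265622401 0.017675691555532023 [[-0.008, -0.992, 0.124, 0.446], [-1.0, 0.011, 0.023, -0.01], [-0.024, -0.124, -0.992, 0.87], [0.0, 0.0, 0.0, 1.0]]
scene 365.14828067871645 256.71159976261026 192.74268690149236 -0.0506319660314663 [[0.725, 0.546, -0.42, 0.918], [0.689, -0.58, 0.435, -0.351], [-0.007, -0.605, -0.796, 0.716], [0.0, 0.0, 0.0, 1.0]]
```

View pics/top0.png

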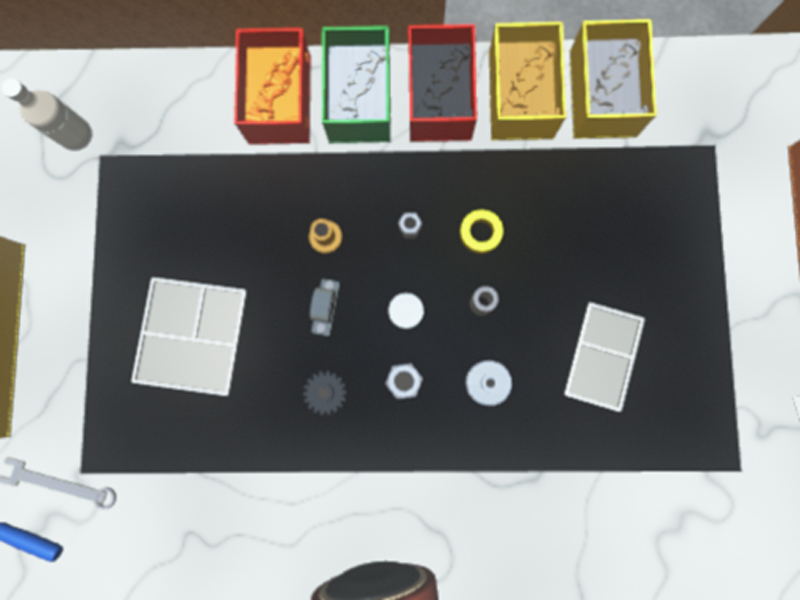

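View pics/scene0.png

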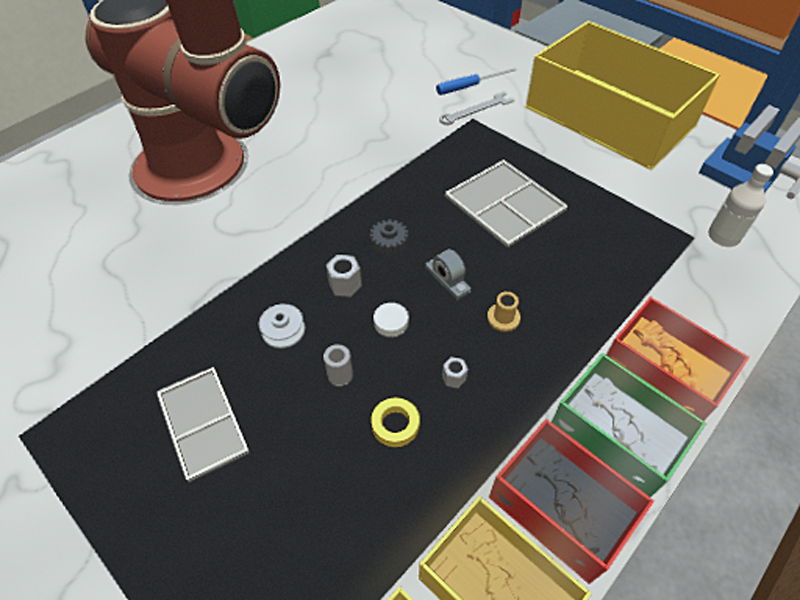

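The top picture has +x up and −y to the right. The left column holds bushing (325,235), bearing (323,307) and gear. The middle holds small nut (410,223), tin and large nut (403,381). The right holds tape, tube (485,299) and pulley. tray_three is on the left, corners about (152,278), (246,290), (229,395), (132,382). tray_two is on the right, corners about (588,303), (645,318), (621,410), (565,396).

```bash
cat > m.py <<'E'
from h import *
d=pickle.load(open("top.pkl","rb"))
f=lambda L:[np.array(x) for x in zip(*[((u+.5)/1.5625-.5,(v+.5)/1.5625-.5) for u,v in L])]
for n,L in dict(three=[(152,278),(246,290),(229,395),(132,382)],two=[(588,303),(645,318),(621,410),(565,396)]).items():
    w=P(d,*f(L),z=.012)[:,:2]; print(n,np.round(w,4).tolist(),'c',w.mean(0).round(4),'rect',cv2.minAreaRect(w.astype(np.float32)*1000))
V,U=np.mgrid[0:384,0:512]
X=P(d,U.ravel(),V.ravel()).reshape(384,512,3)
m=((X[...,2]>.010)&(V>125)&(V<275)&(U>180)&(U<345)).astype(np.uint8)
n,lab,st,_=cv2.connectedComponentsWithStats(m)
for i in range(1,n):
    if st[i,4]<40: continue
    p=X[lab==i]; zt=np.percentile(p[:,2],97); q=p[p[:,2]>zt-.005]
    r=cv2.minAreaRect(q[:,:2].astype(np.float32)*1000)
    c,R=cv2.minEnclosingCircle(q[:,:2].astype(np.float32)*1000)
    print(st[i,:4],'z',zt.round(4),'mean',q.mean(0)[:2].round(4),'rect',np.round(r[0]),np.round(r[1]),round(r[2]),'circ',np.round(c,1),round(R,1))
# mat height
print(np.median(X[240:290,120:180,2]))
c=d['frame'][130:280,185:345,::-1]; cv2.imwrite("pics/crop1.png",cv2.resize(c,(640,600),interpolation=cv2.INTER_CUBIC))
E
python3 m.py
```

```text
three [[0.6094, 0.3901], [0.5889, 0.2434], [0.4289, 0.265], [0.4497, 0.413]] c [0.5192 0.3279] rect ((519.2177734375, 327.7347412109375), (149.4877471923828, 161.46844482421875), 81.99309539794922)
two [[0.5628, -0.2787], [0.5391, -0.3623], [0.4029, -0.3189], [0.4238, -0.238]] c [ 0.4822 -0.2995] rect ((481.43621826171875, -300.133056640625), (86.83772277832031, 145.6094207763672), 73.67794036865234)
[295 134  27  27] z 0.0253 mean [ 0.6752 -0.1196] rect [583. -61.] [ 62. 285.] 58 circ [574.4 -73.9] 143.4
[255 136  15  15] z 0.0359 mean [ 0.6849 -0.0103] rect [574. -18.] [255.  33.] 4 circ [573.8 -10.3] 128.0
[199 140  16  20] z 0.0498 mean [0.6748 0.1222] rect [675. 122.] [29. 31.] 1 circ [674.4 122.3] 16.1
[199 179  18  36] z 0.0603 mean [0.5586 0.1196] rect [515.  56.] [188.  36.] 55 circ [508.9  59.8] 94.4
[300 184  19  18] z 0.0598 mean [ 0.5632 -0.1171] rect [507. -77.] [ 35. 177.] 54 circ [511.9 -69.5] 88.7
[249 188  22  22] z 0.0229 mean [ 0.5525 -0.0029] rect [514.   4.] [ 51. 130.] 80 circ [512.3  -6.1] 66.7
[299 232  28  28] z 0.0378 mean [ 0.4435 -0.1232] rect [444. -74.] [127.  23.] 90 circ [444.6 -73.9] 63.5
[247 234  23  21] z 0.0508 mean [0.4463 0.0007] rect [447.   1.] [50. 45.] 90 circ [447.2   1.2] 25.4
[194 238  28  28] z 0.034 mean [0.4309 0.1151] rect [432.  61.] [ 25. 143.] 1 circ [436.6  61.1] 72.1
0.0022830143045948215
```

View pics/crop1.png

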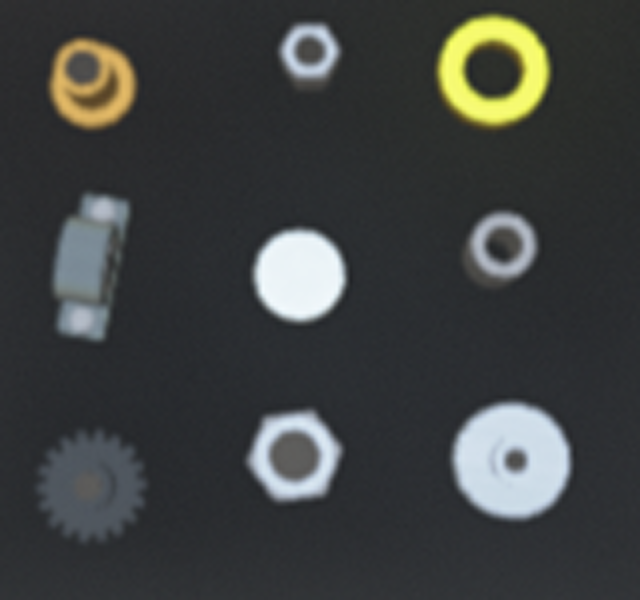

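The crop shows:
- **Bushing:** top (84,68), flange (93,84).
- **Small nut:** centre (310,51), corners left and right.
- **Tube:** top (503,246).
- **Large nut:** centre (295,456), turned about 5°.
- **Bearing:** foot corners (84,193), (130,200), (105,340), (58,333).

```bash
cat >> h.py <<'E'
def yaw(o=None):
    from scipy.spatial.transform import Rotation as R
    o=o or ctrl.get_obs(); X=R.from_rotvec(o['tool_rot']).as_matrix(); return np.degrees(np.arctan2(X[1,0],X[0,0]))
def plan(x,y,z,yw):
    "shift in tool axes at present yaw, cm; and turn about tool z, deg; and shift after turn"
    o=ctrl.get_obs(); p=o['tool_pos']; a=yaw(o); d=np.array([x,y,z])-p
    def s(a): c,n=np.cos(np.radians(a)),np.sin(np.radians(a)); return np.round(100*np.array([c*d[0]+n*d[1],n*d[0]-c*d[1],-d[2]]),2)
    print('at',p.round(4),'yaw',round(a,1),'| shift now',s(a),'turn',round(-((yw-a+180)%360-180),1),'shift after turn',s(yw),'F',np.round(o['contact_force'],1),'open',round(o['opening'],4),'t',round(o['t'],2),'q6',round(o['q'][5],2))
E
python3 - <<'E'
from h import *
d=pickle.load(open("top.pkl","rb"))
g=lambda L,z:P(d,[185+(x+.5)/4-.5 for x,y in L],[130+(y+.5)/4-.5 for x,y in L],z)[:,:2]
for n,L,z in [('bush top',[(84,68)],.047),('flange',[(93,84)],.008),('snut',[(310,51.5)],.032),('tube',[(503.5,246)],.057),('lnut',[(295,456)],.047)]: print(n,g(L,z).round(4))
b=g([(84,193),(130,200),(105,340),(58,333)],.014); print('bearing',b.mean(0).round(4),np.round(b,4).tolist()); e=(b[0]+b[1]-b[2]-b[3]); print(np.degrees(np.arctan2(e[1],e[0])))
for L,z in [([(247,459),(342,452),(266,414),(316,410),(277,501),(329,494)],.047),([(281,52),(340,52),(296,24),(325,24),(296,79),(325,79)],.032)]:
    w=g(L,z)
    for i in (0,2,4): e=w[i]-w[i+1]; print('flat normal',np.degrees(np.arctan2(e[1],e[0]))-90, np.hypot(*e))
b=g([(84,193),(130,200),(105,340),(58,333)],.014).mean(0)
plan(b[0],b[1],.12,-10)
E
```

```text
bush top [[0.6736 0.1218]]
flange [[0.6743 0.1224]]
snut [[ 0.6859 -0.0103]]
tube [[ 0.5643 -0.1184]]
lnut [[0.4476 0.0005]]
bearing [0.5612 0.1198] [[0.6056, 0.1264], [0.601, 0.0987], [0.5169, 0.1131], [0.5213, 0.1411]]
-9.83141286336254
flat normal 3.7366102760035034 0.053659369720284206
flat normal 4.069058912633281 0.028365421991701983
flat normal 7.173929531040912 0.02944237691572896
flat normal -0.8474305310837735 0.03501436140881213
flat normal -0.8766809542151037 0.01725105281360787
flat normal -0.8193535700178955 0.017171445984734017
at [ 0.1586 -0.6039  0.2017] yaw 14.7 | shift now [ 57.32 -59.78   8.17] turn 24.7 shift after turn [ 27.08 -78.26   8.17] F [0.5 0.6 0.2] open 0.0858 t 0.1 q6 -0.12
```

Emit:
{"op": "send_rows", "data": {
  "rows": [
    [8.5, [0, 0, 0], 8.3],
    [8.5, [0, 0, 0], 8.2],
    [8.5, [0, 0, 0], 8.2],
    [8.5, [1.9, -5.6, 0], 0],
    [8.5, [1.9, -5.6, 0], 0],
    [8.5, [1.9, -5.6, 0], 0],
    [8.5, [1.9, -5.6, 0], 0],
    [8.5, [1.9, -5.6, 0], 0],
    [8.5, [1.9, -5.6, 0], 0],
    [8.5, [1.9, -5.6, 0], 0]
  ],
  "newtons": 60
}}

```text
t: 1.35
tool_pos: [0.3581, -0.2396, 0.2025]
tool_rot: [-3.13, 0.274, -0.0]
contact_force: [0.8, -0.2, 0.8]
opening: 0.0852
grip_force: 0.0
```

Emit:
{"op": "send_rows", "data": {
  "rows": [
    [8, [1.9, -5.6, 0], 0],
    [7, [1.9, -5.6, 0], 0],
    [6, [1.9, -5.6, 0], 0],
    [5.5, [1.9, -5.6, 1], 0],
    [5.5, [1.9, -5.6, 2], 0],
    [5.5, [1.9, -5.6, 2], 0],
    [5.5, [1.9, -5.6, 2], 0],
    [5.5, [0, 0, 0], 0],
    [5.5, [0, 0, 0], 0]
  ]
}}

```text
t: 2.48
tool_pos: [0.5563, 0.1214, 0.1323]
tool_rot: [3.129, -0.273, -0.002]
contact_force: [0.6, -1.4, -0.8]
opening: 0.0552
grip_force: 0.0
```

```bash
python3 -c "
from h import *
plan(.5612,.1198,.018,-10)
d=shot('scene'); c=d['frame'][140:240,200:340,::-1]; cv2.imwrite('pics/s1.png',cv2.resize(c,(700,500),interpolation=cv2.INTER_CUBIC))"
```

```text
at [0.5563 0.1214 0.1323] yaw -10.0 | shift now [ 0.51  0.08 11.43] turn 0.0 shift after turn [ 0.51  0.07 11.43] F [ 0.6 -1.4 -0.8] open 0.0552 t 2.48 q6 1.83
```

View pics/s1.png

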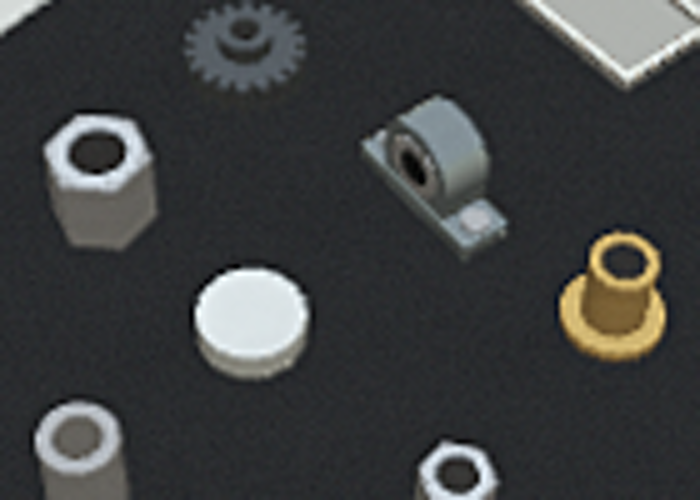

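The bearing stands untouched at about (435,180) in the crop and the gripper is still above the frame. I'll descend and grip.

Emit:
{"op": "send_rows", "data": {
  "rows": [
    [5.5, [0.5, 0.1, 3], 0],
    [5.5, [0, 0, 4], 0],
    [5.5, [0, 0, 3], 0],
    [5.5, [0, 0, 1.3], 0],
    [5.5, [0, 0, 0], 0],
    [1.5, [0, 0, 0], 0],
    [1.5, [0, 0, 0], 0],
    [1.5, [0, 0, 0], 0],
    [1.5, [0, 0, 0], 0],
    [1.5, [0, 0, 0], 0]
  ]
}}

```text
t: 3.78
tool_pos: [0.5631, 0.12, 0.0221]
tool_rot: [-3.129, 0.273, -0.005]
contact_force: [-1.1, 0.7, 5.7]
opening: 0.0237
grip_force: 60.4
```

```bash
python3 -c "
from h import *
plan(.4777,.3336,.022,82)"
```

```text
at [0.5631 0.12   0.0221] yaw -10.0 | shift now [-1.211e+01 -1.956e+01  1.000e-02] turn -92.0 shift after turn [ 1.996e+01 -1.143e+01  1.000e-02] F [-1.1  0.7  5.7] open 0.0237 t 3.77 q6 1.83
```

Emit:
{"op": "send_rows", "data": {
  "rows": [
    [1.5, [0, 0, -2], 0],
    [1.5, [0, 0, -3], 0],
    [1.5, [0, 0, -3], 0],
    [1.5, [0, 0, 0], 0],
    [1.5, [0, 0, 0], 0]
  ]
}}

```text
t: 4.4
tool_pos: [0.5601, 0.1195, 0.0982]
tool_rot: [3.129, -0.273, -0.004]
contact_force: [-0.9, -0.1, -5.5]
opening: 0.024
grip_force: 59.9
```

Emit:
{"op": "send_rows", "data": {
  "rows": [
    [1.5, [0, 0, 0], -10.2],
    [1.5, [0, 0, 0], -10.2],
    [1.5, [0, 0, 0], -10.2],
    [1.5, [0, 0, 0], -10.2],
    [1.5, [0, 0, 0], -10.2],
    [1.5, [0, 0, 0], -10.2],
    [1.5, [0, 0, 0], -10.2],
    [1.5, [0, 0, 0], -10.2],
    [1.5, [0, 0, 0], -10.2],
    [1.5, [0, 0, 0], 0]
  ]
}}

```text
t: 5.65
tool_pos: [0.5598, 0.1195, 0.0973]
tool_rot: [-2.375, -2.053, 0.005]
contact_force: [-0.5, -0.8, -4.9]
opening: 0.024
grip_force: 60.0
```

```bash
python3 -c "
from h import *
plan(.4777,.3336,.022,82)
d=shot('scene'); c=d['frame'][60:210,200:400,::-1]; cv2.imwrite('pics/s2.png',cv2.resize(c,(800,600),interpolation=cv2.INTER_CUBIC))"
```

```text
at [0.5598 0.1195 0.0973] yaw 81.7 | shift now [ 20.   -11.21   7.53] turn -0.3 shift after turn [ 20.06 -11.11   7.53] F [-0.5 -0.8 -4.9] open 0.024 t 5.65 q6 0.23
```

View pics/s2.png

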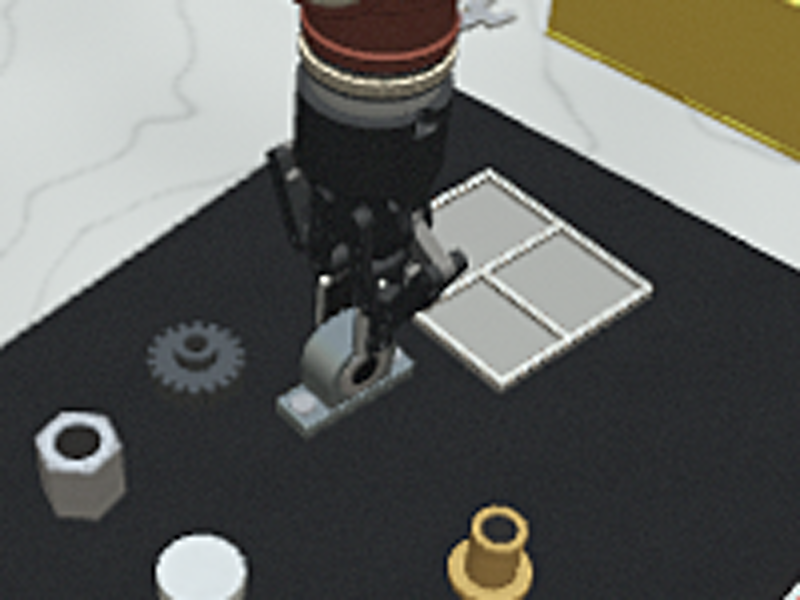

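The bearing is held level and upright, foot at (345,395) and now parallel to the tray's y. I'll carry it over.

Emit:
{"op": "send_rows", "data": {
  "rows": [
    [1.5, [4, -2.25, 0], 0],
    [1.5, [4, -2.25, 0], 0],
    [1.5, [4, -2.25, 0], 0],
    [1.5, [4, -2.25, 0], 0],
    [1.5, [4, -2.2, 0], 0],
    [1.5, [0, 0, 2], 0],
    [1.5, [0, 0, 2], 0],
    [1.5, [0, 0, 0], 0],
    [1.5, [0, 0, 0], 0]
  ]
}}

```text
t: 6.82
tool_pos: [0.4794, 0.3327, 0.0595]
tool_rot: [-2.376, -2.055, 0.001]
contact_force: [0.0, 0.5, -6.1]
opening: 0.0237
grip_force: 60.2
```

```bash
python3 -c "
from h import *
plan(.4777,.3336,.025,82)
d=shot('top'); c=d['frame'][165:265,70:210,::-1]; cv2.imwrite('pics/s3.png',cv2.resize(c,(700,500),interpolation=cv2.INTER_CUBIC))"
```

```text
at [0.4794 0.3327 0.0595] yaw 81.7 | shift now [ 0.06 -0.18  3.45] turn -0.3 shift after turn [ 0.06 -0.18  3.45] F [ 0.   0.5 -6.1] open 0.0237 t 6.83 q6 0.62
```

View pics/s3.png

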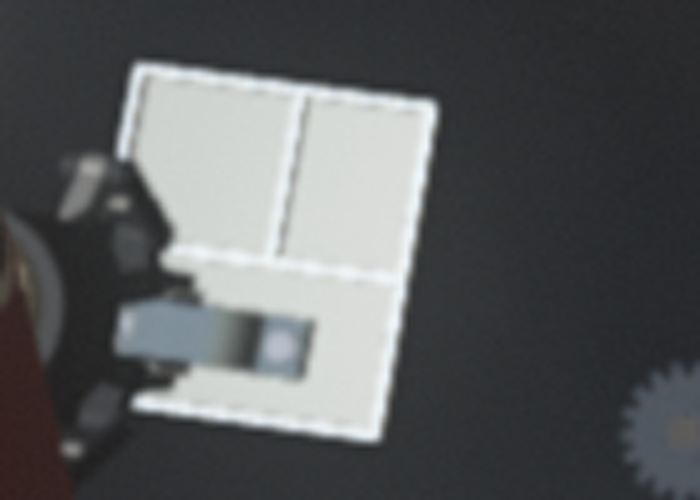

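The bearing foot, about (285,350), lies over the long pocket and parallel to its walls. Lowering now.

Emit:
{"op": "send_rows", "data": {
  "rows": [
    [1.5, [0, -0.2, 1.2], 0],
    [1.5, [0, 0, 1], 0],
    [1.5, [0, 0, 0.6], 0],
    [1.5, [0, 0, 0.3], 0],
    [1.5, [0, 0, 0.2], 0],
    [1.5, [0, 0, 0], 0]
  ]
}}

```text
t: 7.62
tool_pos: [0.4772, 0.3339, 0.0269]
tool_rot: [2.374, 2.057, 0.0]
contact_force: [0.4, -0.3, -6.0]
opening: 0.0237
grip_force: 60.2
```

Emit:
{"op": "send_rows", "data": {
  "rows": [
    [1.5, [0, 0, 0.2], 0],
    [1.5, [0, 0, 0.1], 0],
    [1.5, [0, 0, 0], 0]
  ]
}}

```text
t: 8.0
tool_pos: [0.4776, 0.334, 0.0252]
tool_rot: [2.374, 2.057, 0.001]
contact_force: [-3.8, -2.2, 3.9]
opening: 0.0239
grip_force: 61.3
```

Emit:
{"op": "send_rows", "data": {
  "rows": [
    [4.5, [0, 0, 0], 0],
    [4.5, [0, 0, 0], 0],
    [4.5, [0, 0, 0], 0],
    [4.5, [0, 0, -2], 0],
    [4.5, [0, 0, -4], 0],
    [6.5, [0, 0, -4], 0],
    [6.5, [0, 0, 0], 0]
  ]
}}

```text
t: 8.88
tool_pos: [0.4803, 0.3356, 0.1304]
tool_rot: [2.372, 2.056, 0.016]
contact_force: [0.5, -0.2, -0.3]
opening: 0.0647
grip_force: 0.0
```

```bash
python3 -c "
from h import *
plan(.4476,.0005,.014,95)"
```

```text
at [0.4803 0.3356 0.1304] yaw 81.8 | shift now [-33.64   1.53  11.64] turn -13.2 shift after turn [-33.1   -6.18  11.64] F [ 0.5 -0.2 -0.3] open 0.0647 t 8.88 q6 0.63
```

Emit:
{"op": "send_rows", "data": {
  "rows": [
    [6.5, [0, 0, 0], -6.6],
    [6.5, [0, 0, 0], -6.6],
    [6.5, [-5.5, -1.0, 0], 0],
    [6.5, [-5.5, -1.0, 0], 0],
    [6.5, [-5.5, -1.0, 0], 0],
    [6.5, [-5.5, -1.1, 0], 0],
    [6.5, [-5.5, -1.1, 2], 0],
    [6.5, [-5.6, -1.0, 2], 0],
    [6.5, [0, 0, 0], 0],
    [6.5, [0, 0, 0], 0]
  ]
}}

```text
t: 10.12
tool_pos: [0.4443, -0.0012, 0.0841]
tool_rot: [-2.123, -2.316, -0.001]
contact_force: [0.3, 0.9, 0.1]
opening: 0.0649
grip_force: 0.0
```

```bash
python3 -c "
from h import *
plan(.4476,.0005,.015,95)
d=shot('top'); c=d['frame'][165:285,70:230,::-1]; cv2.imwrite('pics/s4.png',cv2.resize(c,(800,600),interpolation=cv2.INTER_CUBIC))"
```

```text
at [ 0.4443 -0.0012  0.0841] yaw 95.0 | shift now [0.14 0.34 6.91] turn -0.0 shift after turn [0.14 0.34 6.91] F [0.3 0.9 0.1] open 0.0649 t 10.12 q6 -0.26
```

View pics/s4.png

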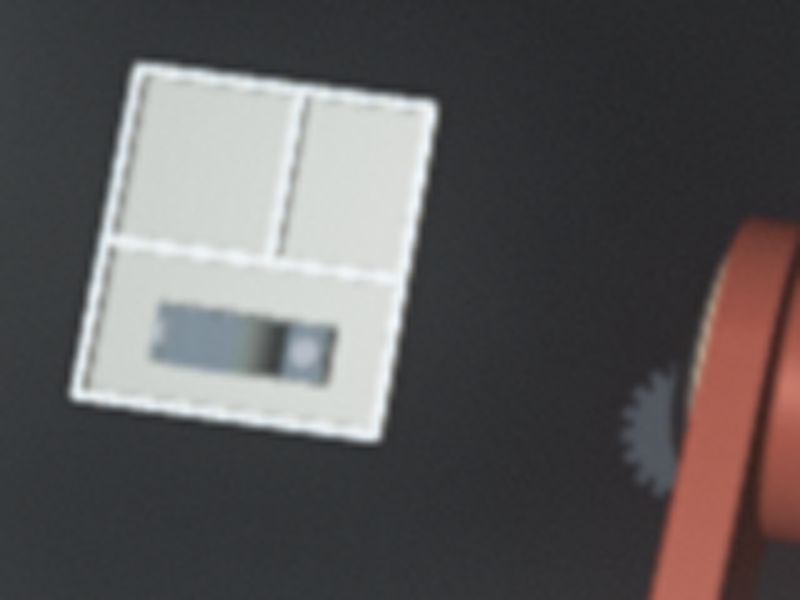

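The bearing stands level in the long pocket at (245,345). On to the large nut.

Emit:
{"op": "send_rows", "data": {
  "rows": [
    [6.5, [0.1, 0.3, 2], 0],
    [6.5, [0, 0, 2.5], 0],
    [6.5, [0, 0, 1.6], 0],
    [6.5, [0, 0, 0.8], 0],
    [3.5, [0, 0, 0], 0],
    [3.5, [0, 0, 0], 0],
    [3.5, [0, 0, 0], 0],
    [3.5, [0, 0, 0], 0],
    [3.5, [0, 0, 0], 0]
  ]
}}

```text
t: 11.3
tool_pos: [0.4486, -0.0003, 0.0179]
tool_rot: [2.121, 2.315, 0.002]
contact_force: [-6.2, 0.8, 12.6]
opening: 0.0351
grip_force: 10.0
```

Emit:
{"op": "send_rows", "data": {
  "rows": [
    [3.5, [0, 0, -3], 0],
    [3.5, [0, 0, -5], 0],
    [3.5, [0, 0, -2], 0],
    [3.5, [0, 0, 0], 0],
    [3.5, [0, 0, 0], 0]
  ]
}}

```text
t: 11.92
tool_pos: [0.4465, 0.0, 0.114]
tool_rot: [-2.122, -2.316, 0.001]
contact_force: [0.2, 0.1, -0.6]
opening: 0.0351
grip_force: 0.0
```

```bash
python3 -c "
from h import *
plan(.560,.3545,.018,82)"
```

```text
at [0.4465 0.     0.114 ] yaw 95.0 | shift now [34.32 14.4   9.6 ] turn 13.0 shift after turn [36.68  6.3   9.6 ] F [ 0.2  0.1 -0.6] open 0.0351 t 11.93 q6 -0.25
```

```bash
python3 -c "
from h import *
d=shot('scene'); c=d['frame'][60:210,130:330,::-1]; cv2.imwrite('pics/s5.png',cv2.resize(c,(800,600),interpolation=cv2.INTER_CUBIC))"
```

```text
(no output)
```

View pics/s5.png

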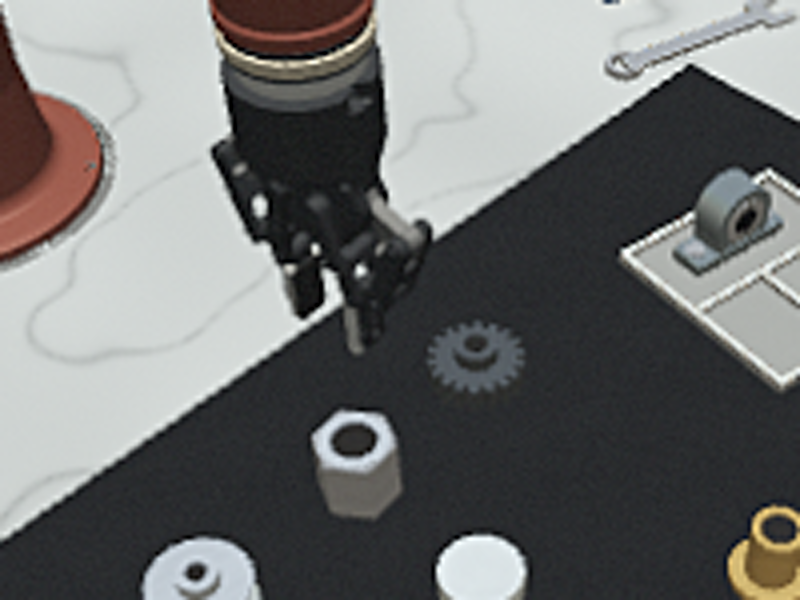

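The large nut still stands upright at (355,460) and the fingers closed but did not carry it. The commanded opening gave hardly any grip force, so I'll retry with a tighter command and watch the closing.

Emit:
{"op": "send_rows", "data": {
  "rows": [
    [7.5, [0, 0, 0], 0],
    [7.5, [0, 0.1, 2], 0],
    [7.5, [0, 0, 4], 0],
    [7.5, [0, 0, 2.5], 0],
    [7.5, [0, 0, 1.3], 0],
    [7.5, [0, 0, 0], 0],
    [7.5, [0, 0, 0], 0]
  ]
}}

```text
t: 12.85
tool_pos: [0.4491, -0.0001, 0.0179]
tool_rot: [2.121, 2.315, 0.002]
contact_force: [0.0, -1.3, 0.1]
opening: 0.0748
grip_force: 0.0
```

Emit:
{"op": "send_rows", "data": {
  "rows": [
    [1.5, [0, 0, 0], 0],
    [1.5, [0, 0, 0], 0]
  ]
}}

```text
t: 13.1
tool_pos: [0.4488, -0.0001, 0.0177]
tool_rot: [2.121, 2.315, 0.002]
contact_force: [-0.2, -0.6, 0.1]
opening: 0.0396
grip_force: 0.0
```

Emit:
{"op": "send_rows", "data": {
  "rows": [
    [1.5, [0, 0, 0], 0],
    [1.5, [0, 0, 0], 0],
    [1.5, [0, 0, 0], 0]
  ]
}}

```text
t: 13.48
tool_pos: [0.4491, -0.0003, 0.0188]
tool_rot: [2.121, 2.316, 0.001]
contact_force: [-2.4, -0.5, 9.5]
opening: 0.0152
grip_force: 4.5
```

```bash
python3 -c "
from h import *
d=shot('scene'); c=d['frame'][90:240,130:330,::-1]; cv2.imwrite('pics/s6.png',cv2.resize(c,(800,600),interpolation=cv2.INTER_CUBIC))
w=np.array([.4476,.0005,.047]);
for w in ([.4476,.0005,.047],[.4491,0,.0188]):
  T=d['cam_to_world'];p=np.linalg.inv(T)@[*w,1]; print(d['fx']*p[0]/p[2]+d['cx'],d['fx']*p[1]/p[2]+d['cy'])
"
```

```text
217.64913821027844 169.7851229845222
218.95875923710472 177.661936294776
```

View pics/s6.png

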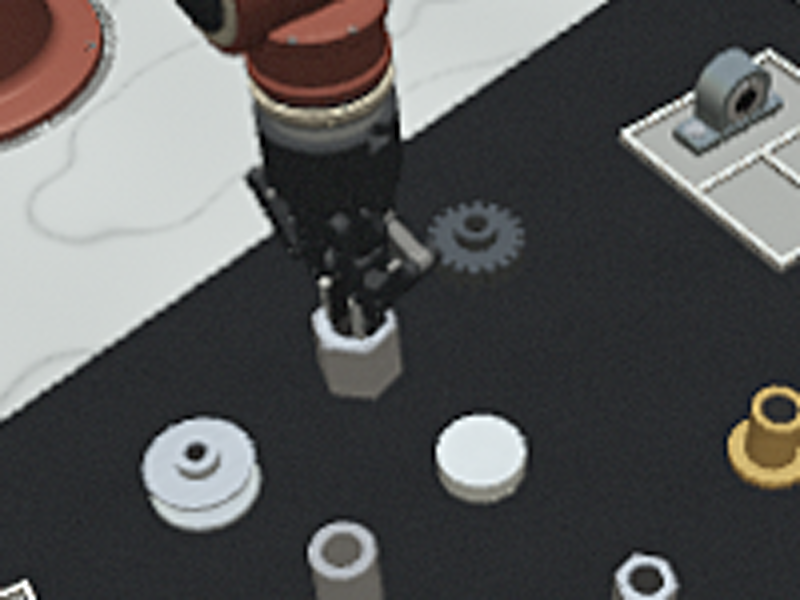

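The closed fingertips sit on the nut's top at (355,320), so they are higher than the reported TCP suggests. I'll raise the arm and measure the tips with the depth image.

Emit:
{"op": "send_rows", "data": {
  "rows": [
    [1.5, [0, 0, -4], 0],
    [1.5, [0, 0, -5], 0],
    [1.5, [0, 0, -3], 0],
    [1.5, [0, 0, 0], 0],
    [1.5, [0, 0, 0], 0]
  ]
}}

```text
t: 14.15
tool_pos: [0.4475, 0.0001, 0.1358]
tool_rot: [-2.121, -2.316, 0.001]
contact_force: [-0.7, -0.9, -0.9]
opening: 0.0148
grip_force: 0.0
```

```bash
cat > tip.py <<'E'
from h import *
o=ctrl.get_obs(); p=o['tool_pos']; print('tcp',p.round(4),'open',o['opening'],'off',ctrl.grip_point_offset, 't',o['t'])
V,U=np.mgrid[0:384,0:512]
for n in('scene','top'):
    d=shot(n); X=P(d,U.ravel(),V.ravel()); m=(d['range_z'].ravel()>0)&(np.hypot(*(X[:,:2]-p[:2]).T)<.09)&(X[:,2]>.065)
    q=X[m]; q=q[np.argsort(q[:,2])]; print(n,len(q),q[:12].round(3).tolist())
    for h in (.08,.1,.12,.14,.16,.18): s=q[abs(q[:,2]-h)<.008]; print(h,len(s), s[:,:2].min(0).round(3) if len(s) else '',s[:,:2].max(0).round(3) if len(s) else '')
E
python3 tip.py
```

```text
tcp [4.475e-01 1.000e-04 1.358e-01] open 0.014790775555891712 off 0.0187 t 14.15
scene 6802 [[0.437, -0.009, 0.166], [0.441, -0.002, 0.166], [0.463, -0.007, 0.166], [0.463, -0.004, 0.167], [0.441, 0.001, 0.167], [0.441, -0.007, 0.167], [0.44, -0.0, 0.167], [0.441, -0.004, 0.167], [0.44, -0.009, 0.167], [0.459, -0.009, 0.168], [0.438, -0.009, 0.169], [0.436, -0.011, 0.169]]
0.08 0  
0.1 0  
0.12 0  
0.14 0  
0.16 9 [ 0.437 -0.009] [0.463 0.001]
0.18 93 [ 0.426 -0.012] [0.469 0.009]
top 9508 [[0.382, -0.009, 0.256], [0.507, 0.015, 0.256], [0.507, 0.008, 0.256], [0.381, 0.004, 0.256], [0.507, 0.017, 0.257], [0.509, -0.002, 0.257], [0.382, -0.008, 0.257], [0.507, 0.013, 0.257], [0.382, -0.013, 0.258], [0.507, 0.01, 0.258], [0.383, -0.006, 0.258], [0.381, 0.006, 0.258]]
0.08 0  
0.1 0  
0.12 0  
0.14 0  
0.16 0  
0.18 0
```

The real tips are about 30 mm short of the reported TCP (0.166 against 0.136), so I'll go 30 mm deeper from here on.

Emit:
{"op": "send_rows", "data": {
  "rows": [
    [7.5, [0, 0, 1], 0],
    [7.5, [0, 0, 2], 0],
    [7.5, [0, 0, 3], 0],
    [7.5, [0, 0, 3], 0],
    [7.5, [0, 0, 3], 0],
    [7.5, [0, 0, 2], 0],
    [7.5, [0, 0, 1.2], 0],
    [7.5, [0, 0, 0], 0],
    [7.5, [0, 0, 0], 0]
  ]
}}

```text
t: 15.38
tool_pos: [0.4488, -0.0, -0.0146]
tool_rot: [2.122, 2.316, 0.001]
contact_force: [1.1, 0.2, -0.3]
opening: 0.0751
grip_force: 0.0
```

Emit:
{"op": "send_rows", "data": {
  "rows": [
    [3.0, [0, 0, 0], 0],
    [3.0, [0, 0, 0], 0],
    [3.0, [0, 0, 0], 0],
    [3.0, [0, 0, 0], 0],
    [3.0, [0, 0, 0], 0]
  ]
}}

```text
t: 16.0
tool_pos: [0.4488, -0.0001, -0.0142]
tool_rot: [2.121, 2.316, 0.001]
contact_force: [-2.3, -0.3, 6.0]
opening: 0.0453
grip_force: 63.4
```

Emit:
{"op": "send_rows", "data": {
  "rows": [
    [3.0, [0, 0, -2], 0],
    [3.0, [0, 0, -4], 0],
    [3.0, [0, 0, -4], 0],
    [3.0, [0, 0, 0], 6.5],
    [3.0, [0, 0, 0], 6.5],
    [3.0, [0, 0, 0], 0]
  ]
}}

```text
t: 16.75
tool_pos: [0.4471, 0.0002, 0.0836]
tool_rot: [-2.368, -2.062, 0.002]
contact_force: [-0.1, 0.0, -4.6]
opening: 0.0451
grip_force: 63.0
```

```bash
python3 -c "
from h import *
plan(.560,.3545,-.0112,82)"
```

```text
at [4.471e-01 2.000e-04 8.360e-02] yaw 82.1 | shift now [36.64  6.3   9.48] turn 0.1 shift after turn [36.65  6.25  9.48] F [-0.1  0.  -4.6] open 0.0451 t 16.75 q6 -0.03
```

Emit:
{"op": "send_rows", "data": {
  "rows": [
    [3.0, [4.6, 0.8, 0], 0],
    [3.0, [4.6, 0.8, 0], 0],
    [3.0, [4.6, 0.8, 0], 0],
    [3.0, [4.6, 0.8, 0], 0],
    [3.0, [4.6, 0.8, 0], 0],
    [3.0, [4.6, 0.8, 0], 0],
    [3.0, [4.5, 0.8, 0], 0],
    [3.0, [4.5, 0.7, 0], 0],
    [3.0, [0, 0, 3], 0],
    [3.0, [0, 0, 3], 0]
  ]
}}

```text
t: 18.0
tool_pos: [0.561, 0.3544, 0.0231]
tool_rot: [-2.367, -2.065, 0.001]
contact_force: [-0.2, 0.1, -4.2]
opening: 0.0452
grip_force: 62.9
```

Emit:
{"op": "send_rows", "data": {
  "rows": [
    [3.0, [0, 0, 1], 0],
    [3.0, [0, 0, 0], 0],
    [3.0, [0, 0, 0], 0]
  ]
}}

```text
t: 18.38
tool_pos: [0.5625, 0.3541, 0.0164]
tool_rot: [2.37, 2.061, 0.004]
contact_force: [-0.4, -0.5, -3.7]
opening: 0.0451
grip_force: 62.6
```

```bash
python3 -c "
from h import *
plan(.560,.3545,-.0112,82)"
```

```text
at [0.5625 0.3541 0.0164] yaw 82.0 | shift now [ 0.   -0.25  2.76] turn 0.0 shift after turn [ 0.   -0.25  2.76] F [-0.4 -0.5 -3.7] open 0.0451 t 18.38 q6 0.59
```

Emit:
{"op": "send_rows", "data": {
  "rows": [
    [3.0, [0, -0.2, 1], 0],
    [3.0, [0, 0, 1], 0],
    [3.0, [0, 0, 0.5], 0],
    [3.0, [0, 0, 0.2], 0],
    [3.0, [0, 0, 0], 0]
  ]
}}

```text
t: 19.0
tool_pos: [0.5594, 0.354, -0.0111]
tool_rot: [-2.371, -2.061, 0.001]
contact_force: [-5.0, -2.3, 4.0]
opening: 0.0452
grip_force: 63.5
```

Emit:
{"op": "send_rows", "data": {
  "rows": [
    [5.8, [0, 0, 0], 0],
    [5.8, [0, 0, 0], 0],
    [5.8, [0, 0, 0], 0],
    [5.8, [0, 0, -2], 0],
    [5.8, [0, 0, -4], 0],
    [5.8, [0, 0, -5], 0],
    [6.0, [0, 0, 0], 0],
    [6.0, [0, 0, 0], 0]
  ]
}}

```text
t: 20.0
tool_pos: [0.5596, 0.3541, 0.0989]
tool_rot: [2.37, 2.061, 0.002]
contact_force: [-0.1, -0.6, 0.0]
opening: 0.0598
grip_force: 0.0
```

```bash
python3 -c "
from h import *
plan(.5643,-.1184,-.014,82)"
```

```text
at [0.5596 0.3541 0.0989] yaw 82.0 | shift now [-46.73   7.03  11.29] turn 0.0 shift after turn [-46.73   7.04  11.29] F [-0.1 -0.6  0. ] open 0.0598 t 20.0 q6 0.59
```

Emit:
{"op": "send_rows", "data": {
  "rows": [
    [6.0, [-5.8, 0.9, 0], 0],
    [6.0, [-5.8, 0.9, 0], 0],
    [6.0, [-5.8, 0.9, 0], 0],
    [6.0, [-5.8, 0.9, 0], 0],
    [6.0, [-5.8, 0.9, 0], 0],
    [6.0, [-5.9, 0.9, 0], 0],
    [6.0, [-5.9, 0.8, 0], 0],
    [6.0, [-5.9, 0.8, 0], 0],
    [6.0, [0, 0, 1], 0],
    [6.0, [0, 0, 0], 0]
  ]
}}

```text
t: 21.25
tool_pos: [0.5619, -0.1174, 0.0851]
tool_rot: [-2.368, -2.057, 0.003]
contact_force: [-0.8, 0.1, 0.2]
opening: 0.0601
grip_force: 0.0
```

```bash
python3 -c "
from h import *
plan(.5643,-.1184,-.014,82)
d=shot('top'); c=d['frame'][165:285,70:230,::-1]; cv2.imwrite('pics/s7.png',cv2.resize(c,(800,600),interpolation=cv2.INTER_CUBIC))"
```

```text
at [ 0.5619 -0.1174  0.0851] yaw 82.0 | shift now [-0.07  0.25  9.91] turn -0.0 shift after turn [-0.07  0.25  9.91] F [-0.8  0.1  0.2] open 0.0601 t 21.25 q6 -0.2
```

View pics/s7.png

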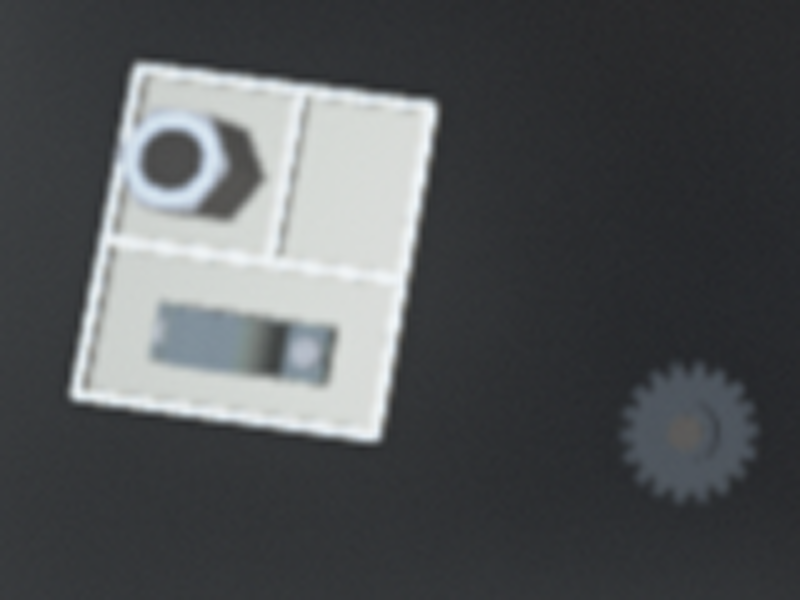

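The large nut stands inside the bigger pocket, its base corner at (265,180) clear of the wall. On to the tube.

Emit:
{"op": "send_rows", "data": {
  "rows": [
    [6.0, [-0.1, 0.2, 2], 0],
    [6.0, [0, 0, 3], 0],
    [6.0, [0, 0, 3], 0],
    [6.0, [0, 0, 1.9], 0],
    [6.0, [0, 0, 0], 0],
    [6.0, [0, 0, 0], 0],
    [2.0, [0, 0, 0], 0],
    [2.0, [0, 0, 0], 0],
    [2.0, [0, 0, 0], 0],
    [2.0, [0, 0, 0], 0]
  ]
}}

```text
t: 22.55
tool_pos: [0.5669, -0.1199, -0.0095]
tool_rot: [2.369, 2.06, 0.002]
contact_force: [-1.0, 0.9, 6.1]
opening: 0.0338
grip_force: 60.4
```

Emit:
{"op": "send_rows", "data": {
  "rows": [
    [2.0, [0, 0, 0], 0],
    [2.0, [0, 0, 0], 0]
  ]
}}

```text
t: 22.8
tool_pos: [0.5669, -0.1199, -0.0095]
tool_rot: [2.369, 2.06, 0.002]
contact_force: [-1.2, 0.7, 6.1]
opening: 0.0341
grip_force: 60.4
```

Gripped at z −0.0095, so the placing height is about −0.0065.

Emit:
{"op": "send_rows", "data": {
  "rows": [
    [2.0, [0, 0, -2], 0],
    [2.0, [0, 0, -4], 0],
    [2.0, [0, 0, -4], 0],
    [2.0, [0, 0, -1], 0],
    [2.0, [0, 0, 0], 0],
    [2.0, [0, 0, 0], 0]
  ]
}}

```text
t: 23.55
tool_pos: [0.564, -0.1189, 0.0963]
tool_rot: [-2.368, -2.059, 0.003]
contact_force: [-0.1, -0.3, -3.7]
opening: 0.0339
grip_force: 60.3
```

```bash
python3 -c "
from h import *
plan(.550,.2833,-.0065,82)"
```

```text
at [ 0.564  -0.1189  0.0963] yaw 82.0 | shift now [39.64 -6.98 10.28] turn 0.0 shift after turn [39.63 -6.99 10.28] F [-0.1 -0.3 -3.7] open 0.0339 t 23.55 q6 -0.2
```

Emit:
{"op": "send_rows", "data": {
  "rows": [
    [2.0, [5, -0.9, 0], 0],
    [2.0, [5, -0.9, 0], 0],
    [2.0, [5, -0.9, 0], 0],
    [2.0, [5, -0.9, 0], 0],
    [2.0, [5, -0.9, 0], 0],
    [2.0, [5, -0.9, 0], 0],
    [2.0, [5, -0.8, 0], 0],
    [2.0, [4.6, -0.8, 0], 0],
    [2.0, [0, 0, 2], 0],
    [2.0, [0, 0, 2], 0]
  ]
}}

```text
t: 24.8
tool_pos: [0.55, 0.2817, 0.0557]
tool_rot: [-2.37, -2.061, 0.005]
contact_force: [-0.7, -0.5, -2.8]
opening: 0.0341
grip_force: 60.2
```

Emit:
{"op": "send_rows", "data": {
  "rows": [
    [2.0, [0, 0, 2], 0],
    [2.0, [0, 0, 1], 0],
    [2.0, [0, 0, 0], 0],
    [2.0, [0, 0, 0], 0]
  ]
}}

```text
t: 25.3
tool_pos: [0.5522, 0.2824, 0.0297]
tool_rot: [2.371, 2.06, 0.002]
contact_force: [1.1, -0.8, -2.0]
opening: 0.0342
grip_force: 60.2
```

```bash
python3 -c "
from h import *
plan(.550,.2833,-.0065,82)"
```

```text
at [0.5522 0.2824 0.0297] yaw 82.0 | shift now [ 0.06 -0.23  3.62] turn -0.0 shift after turn [ 0.06 -0.23  3.62] F [ 1.1 -0.8 -2. ] open 0.0342 t 25.3 q6 0.49
```

Emit:
{"op": "send_rows", "data": {
  "rows": [
    [2.0, [0, -0.2, 1.4], 0],
    [2.0, [0, 0, 1], 0],
    [2.0, [0, 0, 0.7], 0],
    [2.0, [0, 0, 0.4], 0],
    [2.0, [0, 0, 0], 0],
    [2.0, [0, 0, 0], 0]
  ]
}}

```text
t: 26.05
tool_pos: [0.5496, 0.2828, -0.0061]
tool_rot: [2.371, 2.061, 0.001]
contact_force: [-0.4, 0.2, -2.8]
opening: 0.0339
grip_force: 60.3
```

Emit:
{"op": "send_rows", "data": {
  "rows": [
    [2.0, [0, 0, 0.15], 0],
    [2.0, [0, 0, 0], 0]
  ]
}}

```text
t: 26.3
tool_pos: [0.5497, 0.2829, -0.0065]
tool_rot: [2.371, 2.061, 0.0]
contact_force: [-3.2, -1.6, 5.7]
opening: 0.0336
grip_force: 60.9
```

Emit:
{"op": "send_rows", "data": {
  "rows": [
    [4.8, [0, 0, 0], 0],
    [4.8, [0, 0, 0], 0],
    [4.8, [0, 0, 0], 0],
    [4.8, [0, 0, -2], 0],
    [4.8, [0, 0, -4], 0],
    [4.8, [0, 0, -5], 0],
    [6.0, [0, 0, 0], 0],
    [6.0, [0, 0, 0], 0]
  ]
}}

```text
t: 27.3
tool_pos: [0.5496, 0.2828, 0.1033]
tool_rot: [2.37, 2.061, 0.002]
contact_force: [-0.1, -0.2, -0.7]
opening: 0.06
grip_force: 0.0
```

```bash
python3 -c "
from h import *
plan(.674,.122,-.014,82)"
```

```text
at [0.5496 0.2828 0.1033] yaw 82.0 | shift now [-14.2   14.55  11.73] turn 0.0 shift after turn [-14.19  14.56  11.73] F [-0.1 -0.2 -0.7] open 0.06 t 27.3 q6 0.49
```

Emit:
{"op": "send_rows", "data": {
  "rows": [
    [6.0, [-3.5, 3.6, 0], 0],
    [6.0, [-3.5, 3.6, 0], 0],
    [6.0, [-3.6, 3.7, 0], 0],
    [6.0, [-3.6, 3.7, 0], 0],
    [6.0, [0, 0, 2], 0],
    [6.0, [0, 0, 0], 0],
    [6.0, [0, 0, 0], 0]
  ]
}}

```text
t: 28.18
tool_pos: [0.6728, 0.1229, 0.0811]
tool_rot: [-2.368, -2.062, 0.003]
contact_force: [0.9, 0.5, 0.1]
opening: 0.06
grip_force: 0.0
```

```bash
python3 -c "
from h import *
plan(.674,.122,-.014,82)
d=shot('top'); c=d['frame'][165:285,70:230,::-1]; cv2.imwrite('pics/s8.png',cv2.resize(c,(800,600),interpolation=cv2.INTER_CUBIC))"
```

```text
at [0.6728 0.1229 0.0811] yaw 82.1 | shift now [-0.07  0.13  9.51] turn 0.1 shift after turn [-0.07  0.13  9.51] F [0.9 0.5 0.1] open 0.06 t 28.18 q6 0.21
```

View pics/s8.png

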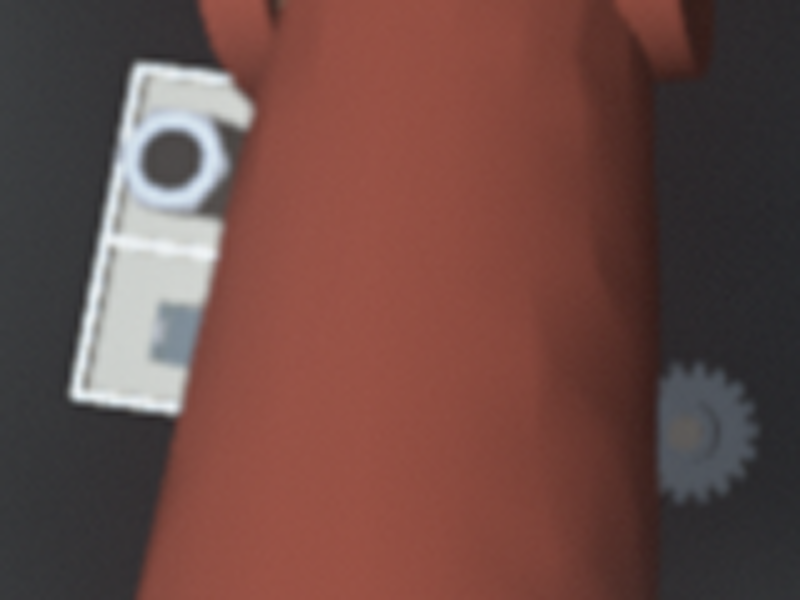

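The arm hides the tube in this view, so I'll check it later. Descending on the bushing.

Emit:
{"op": "send_rows", "data": {
  "rows": [
    [6.0, [-0.1, 0, 2], 0],
    [6.0, [0, 0, 3], 0],
    [6.0, [0, 0, 3], 0],
    [6.0, [0, 0, 1.4], 0],
    [6.0, [0, 0, 0], 0],
    [6.0, [0, 0, 0], 0],
    [1.8, [0, 0, 0], 0],
    [1.8, [0, 0, 0], 0],
    [1.8, [0, 0, 0], 0],
    [1.8, [0, 0, 0], 0]
  ]
}}

```text
t: 29.48
tool_pos: [0.6753, 0.1209, -0.0099]
tool_rot: [2.37, 2.06, 0.003]
contact_force: [-1.3, 0.4, 6.7]
opening: 0.0302
grip_force: 60.1
```

Emit:
{"op": "send_rows", "data": {
  "rows": [
    [1.8, [0, 0, 0], 0],
    [1.8, [0, 0, 0], 0]
  ]
}}

```text
t: 29.72
tool_pos: [0.6753, 0.1209, -0.01]
tool_rot: [2.37, 2.06, 0.003]
contact_force: [-1.4, 0.6, 6.6]
opening: 0.0303
grip_force: 60.1
```

Gripped at z −0.010, so the placing height is about −0.007.

Emit:
{"op": "send_rows", "data": {
  "rows": [
    [1.8, [0, 0, -2], 0],
    [1.8, [0, 0, -4], 0],
    [1.8, [0, 0, -4], 0],
    [1.8, [0, 0, -1], 0],
    [1.8, [0, 0, 0], 0],
    [1.8, [0, 0, 0], 0]
  ]
}}

```text
t: 30.48
tool_pos: [0.6723, 0.1207, 0.0954]
tool_rot: [-2.369, -2.06, 0.006]
contact_force: [0.3, 0.2, -2.8]
opening: 0.0305
grip_force: 59.7
```

```bash
python3 -c "
from h import *
plan(.4533,-.2913,-.007,82)"
```

```text
at [0.6723 0.1207 0.0954] yaw 82.0 | shift now [-43.84 -15.96  10.24] turn 0.0 shift after turn [-43.84 -15.95  10.24] F [ 0.3  0.2 -2.8] open 0.0305 t 30.48 q6 0.21
```

Emit:
{"op": "send_rows", "data": {
  "rows": [
    [1.8, [-4.9, -1.8, 0], 0],
    [1.8, [-4.9, -1.8, 0], 0],
    [1.8, [-4.9, -1.8, 0], 0],
    [1.8, [-4.9, -1.8, 0], 0],
    [1.8, [-4.9, -1.8, 0], 0],
    [1.8, [-4.9, -1.8, 0], 0],
    [1.8, [-4.8, -1.7, 0], 0],
    [1.8, [-4.8, -1.7, 0], 0],
    [1.8, [-4.8, -1.7, 0], 0],
    [1.8, [0, 0, 2], 0]
  ]
}}

```text
t: 31.72
tool_pos: [0.4548, -0.2939, 0.0781]
tool_rot: [2.374, 2.054, -0.001]
contact_force: [0.5, 1.1, -2.4]
opening: 0.0304
grip_force: 60.1
```

Emit:
{"op": "send_rows", "data": {
  "rows": [
    [1.8, [0, 0, 3], 0],
    [1.8, [0, 0, 2], 0],
    [1.8, [0, 0, 0], 0],
    [1.8, [0, 0, 0], 0]
  ]
}}

```text
t: 32.22
tool_pos: [0.4564, -0.2907, 0.0287]
tool_rot: [2.369, 2.062, 0.0]
contact_force: [1.5, -1.0, -1.7]
opening: 0.0305
grip_force: 60.1
```

```bash
python3 -c "
from h import *
plan(.4533,-.2913,-.007,82)"
```

```text
at [ 0.4564 -0.2907  0.0287] yaw 82.1 | shift now [-0.1  -0.3   3.57] turn 0.1 shift after turn [-0.1  -0.3   3.57] F [ 1.5 -1.  -1.7] open 0.0305 t 32.23 q6 -0.57
```

Emit:
{"op": "send_rows", "data": {
  "rows": [
    [1.8, [-0.1, -0.3, 1.4], 0],
    [1.8, [0, 0, 1], 0],
    [1.8, [0, 0, 0.7], 0],
    [1.8, [0, 0, 0.4], 0],
    [1.8, [0, 0, 0], 0],
    [1.8, [0, 0, 0], 0]
  ]
}}

```text
t: 32.98
tool_pos: [0.4529, -0.2916, -0.0066]
tool_rot: [2.37, 2.061, 0.0]
contact_force: [-0.4, 0.2, -2.6]
opening: 0.0301
grip_force: 60.2
```

Emit:
{"op": "send_rows", "data": {
  "rows": [
    [1.8, [0, 0, 0.15], 0],
    [1.8, [0, 0, 0], 0]
  ]
}}

```text
t: 33.22
tool_pos: [0.453, -0.2917, -0.007]
tool_rot: [2.371, 2.061, -0.0]
contact_force: [-2.5, 2.1, 4.8]
opening: 0.0305
grip_force: 61.2
```

Emit:
{"op": "send_rows", "data": {
  "rows": [
    [4.6, [0, 0, 0], 0],
    [4.6, [0, 0, 0], 0],
    [4.6, [0, 0, 0], 0],
    [4.6, [0, 0, -2], 0],
    [4.6, [0, 0, -4], 0],
    [4.6, [0, 0, -5], 0],
    [5.5, [0, 0, 0], 10.3],
    [5.5, [0, 0, 0], 10.3],
    [5.5, [0, 0, 0], 10.3],
    [5.5, [0, 0, 0], 10.3]
  ]
}}

```text
t: 34.48
tool_pos: [0.4526, -0.2914, 0.1017]
tool_rot: [2.948, 1.087, 0.0]
contact_force: [-0.1, -0.6, -0.0]
opening: 0.0548
grip_force: 0.0
```

Emit:
{"op": "send_rows", "data": {
  "rows": [
    [5.5, [0, 0, 0], 10.3],
    [5.5, [0, 0, 0], 10.3],
    [5.5, [0, 0, 0], 10.3],
    [5.5, [0, 0, 0], 10.3],
    [5.5, [0, 0, 0], 10.3],
    [5.5, [0, 0, 0], 10.3],
    [5.5, [0, 0, 0], 10],
    [5.5, [0, 0, 0], 0],
    [5.5, [0, 0, 0], 0]
  ]
}}

```text
t: 35.6
tool_pos: [0.4527, -0.2914, 0.1018]
tool_rot: [3.028, -0.836, 0.0]
contact_force: [-0.3, -0.1, -0.4]
opening: 0.0555
grip_force: 0.0
```

```bash
python3 -c "
from h import *
plan(.6855,-.0103,-.019,-31)"
```

```text
at [ 0.4527 -0.2914  0.1018] yaw -30.8 | shift now [  5.57 -36.07  12.08] turn 0.2 shift after turn [  5.48 -36.09  12.08] F [-0.3 -0.1 -0.4] open 0.0555 t 35.6 q6 1.4
```

Emit:
{"op": "send_rows", "data": {
  "rows": [
    [5.5, [0.8, -5.1, 0], 0],
    [5.5, [0.8, -5.1, 0], 0],
    [5.5, [0.8, -5.1, 0], 0],
    [5.5, [0.8, -5.2, 0], 0],
    [5.5, [0.8, -5.2, 0], 0],
    [5.5, [0.8, -5.2, 0], 0],
    [5.5, [0.8, -5.2, 0], 0],
    [5.5, [0, 0, 2], 0],
    [5.5, [0, 0, 0], 0],
    [5.5, [0, 0, 0], 0]
  ]
}}

```text
t: 36.85
tool_pos: [0.6857, -0.0118, 0.0813]
tool_rot: [3.027, -0.84, -0.002]
contact_force: [0.0, -0.3, 1.1]
opening: 0.0548
grip_force: 0.0
```

```bash
python3 -c "
from h import *
plan(.6855,-.0103,-.019,-31)
d=shot('top'); c=np.hstack([d['frame'][165:285,70:180,::-1],d['frame'][165:285,340:430,::-1]]); cv2.imwrite('pics/s9.png',cv2.resize(c,(800,480),interpolation=cv2.INTER_CUBIC))"
```

```text
at [ 0.6857 -0.0118  0.0813] yaw -31.0 | shift now [-0.09 -0.12 10.03] turn -0.0 shift after turn [-0.09 -0.12 10.03] F [ 0.  -0.3  1.1] open 0.0548 t 36.85 q6 1.99
```

View pics/s9.png

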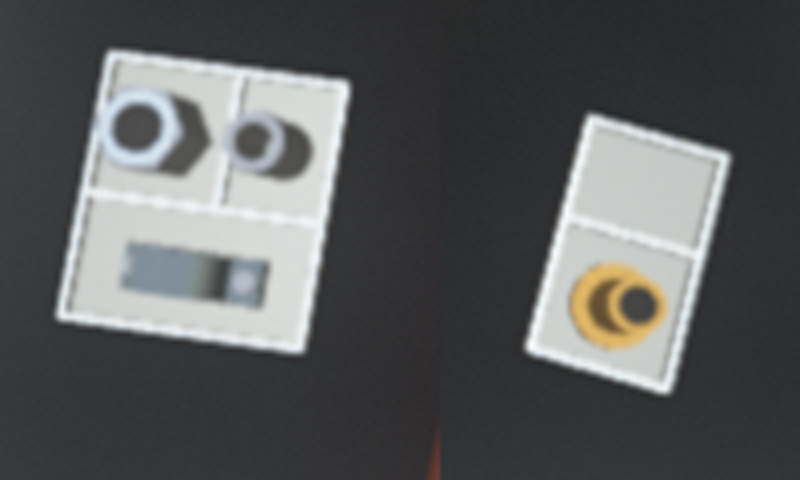

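The tube (base about (290,150)) and the bushing (flange about (608,305)) both stand inside their pockets. Now the small nut.

Emit:
{"op": "send_rows", "data": {
  "rows": [
    [5.5, [-0.2, 0, 2], 0],
    [5.5, [0, 0, 3], 0],
    [5.5, [0, 0, 3], 0],
    [5.5, [0, 0, 1.9], 0],
    [5.5, [0, 0, 0], 0],
    [5.5, [0, 0, 0], 0]
  ]
}}

```text
t: 37.65
tool_pos: [0.6858, -0.0099, -0.016]
tool_rot: [-3.027, 0.839, -0.003]
contact_force: [0.6, 0.0, 0.4]
opening: 0.0553
grip_force: 0.0
```

Emit:
{"op": "send_rows", "data": {
  "rows": [
    [1.5, [0, 0, 0], 0],
    [1.5, [0, 0, 0], 0],
    [1.5, [0, 0, 0], 0],
    [1.5, [0, 0, 0], 0],
    [1.5, [0, 0, 0], 0]
  ]
}}

```text
t: 38.28
tool_pos: [0.6864, -0.0098, -0.0152]
tool_rot: [-3.027, 0.839, -0.005]
contact_force: [0.1, 0.4, 6.0]
opening: 0.0288
grip_force: 61.2
```

Gripped at z −0.0152, so the placing height is about −0.0122.

Emit:
{"op": "send_rows", "data": {
  "rows": [
    [1.5, [0, 0, -2], 0],
    [1.5, [0, 0, -4], 0],
    [1.5, [0, 0, -4], 0],
    [1.5, [0, 0, -1], 0],
    [1.5, [0, 0, 0], -7.1],
    [1.5, [0, 0, 0], -7.1],
    [1.5, [0, 0, 0], 0]
  ]
}}

```text
t: 39.15
tool_pos: [0.6836, -0.0096, 0.091]
tool_rot: [3.108, -0.461, -0.005]
contact_force: [-0.1, 0.5, -1.7]
opening: 0.0283
grip_force: 60.5
```

```bash
python3 -c "
from h import *
plan(.5203,-.3116,-.0122,-16.8)"
```

```text
at [ 0.6836 -0.0096  0.091 ] yaw -16.9 | shift now [-6.86 33.64 10.32] turn -0.1 shift after turn [-6.9  33.63 10.32] F [-0.1  0.5 -1.7] open 0.0283 t 39.15 q6 1.74
```

Emit:
{"op": "send_rows", "data": {
  "rows": [
    [1.5, [-1, 4.8, 0], 0],
    [1.5, [-1, 4.8, 0], 0],
    [1.5, [-1, 4.8, 0], 0],
    [1.5, [-1, 4.8, 0], 0],
    [1.5, [-1, 4.8, 0], 0],
    [1.5, [-1, 4.8, 0], 0],
    [1.5, [-0.9, 4.8, 0], 0],
    [1.5, [0, 0, 2], 0],
    [1.5, [0, 0, 2], 0],
    [1.5, [0, 0, 2], 0]
  ]
}}

```text
t: 40.4
tool_pos: [0.5214, -0.3098, 0.0303]
tool_rot: [-3.107, 0.457, 0.003]
contact_force: [0.1, -0.2, -2.2]
opening: 0.0285
grip_force: 60.5
```

Emit:
{"op": "send_rows", "data": {
  "rows": [
    [1.5, [0, 0, 0], 0],
    [1.5, [0, 0, 0], 0]
  ]
}}

```text
t: 40.65
tool_pos: [0.5223, -0.311, 0.0329]
tool_rot: [3.108, -0.457, 0.0]
contact_force: [0.5, 0.1, -1.9]
opening: 0.0284
grip_force: 60.5
```

```bash
python3 -c "
from h import *
plan(.5203,-.3116,-.0122,-16.8)"
```

```text
at [ 0.5223 -0.311   0.0329] yaw -16.7 | shift now [-0.17  0.12  4.51] turn 0.1 shift after turn [-0.17  0.12  4.51] F [ 0.5  0.1 -1.9] open 0.0284 t 40.65 q6 1.2
```

Emit:
{"op": "send_rows", "data": {
  "rows": [
    [1.5, [-0.2, 0.1, 2], 0],
    [1.5, [0, 0, 1.3], 0],
    [1.5, [0, 0, 0.7], 0],
    [1.5, [0, 0, 0.4], 0],
    [1.5, [0, 0, 0], 0],
    [1.5, [0, 0, 0], 0]
  ]
}}

```text
t: 41.4
tool_pos: [0.5199, -0.3122, -0.0107]
tool_rot: [3.107, -0.458, 0.001]
contact_force: [0.5, 0.0, -1.0]
opening: 0.0287
grip_force: 60.6
```

Emit:
{"op": "send_rows", "data": {
  "rows": [
    [1.5, [0, 0, 0.1], 0],
    [1.5, [0, 0, 0.1], 0],
    [1.5, [0, 0, 0], 0]
  ]
}}

```text
t: 41.78
tool_pos: [0.5198, -0.3121, -0.0122]
tool_rot: [3.108, -0.459, 0.0]
contact_force: [-2.5, 1.9, 5.5]
opening: 0.0287
grip_force: 61.2
```

Emit:
{"op": "send_rows", "data": {
  "rows": [
    [4.0, [0, 0, 0], 0],
    [4.0, [0, 0, 0], 0],
    [4.0, [0, 0, 0], 0],
    [4.0, [0, 0, -2], 0],
    [4.0, [0, 0, -5], 0],
    [4.0, [0, 0, -6], 0],
    [4.0, [0, -6, 0], 0],
    [4.0, [0, -6, 0], 0],
    [4.0, [0, -6, 0], 0],
    [4.0, [0, -6, 0], 0]
  ]
}}

```text
t: 43.02
tool_pos: [0.5897, -0.0805, 0.1189]
tool_rot: [3.108, -0.459, 0.004]
contact_force: [0.4, -0.3, 0.7]
opening: 0.0403
grip_force: 0.0
```

```bash
python3 -c "
from h import *
o=ctrl.get_obs();print(o['t'],o['tool_pos'])
d=shot('top'); cv2.imwrite('pics/s10.png',cv2.resize(d['frame'][120:285,70:430,::-1],(800,367),interpolation=cv2.INTER_CUBIC))
d=shot('scene'); cv2.imwrite('pics/s11.png',cv2.resize(d['frame'][:,:400,::-1],(625,600),interpolation=cv2.INTER_CUBIC))"
```

```text
43.025 [ 0.5897368  -0.08047044  0.11886691]
```

View pics/s11.png

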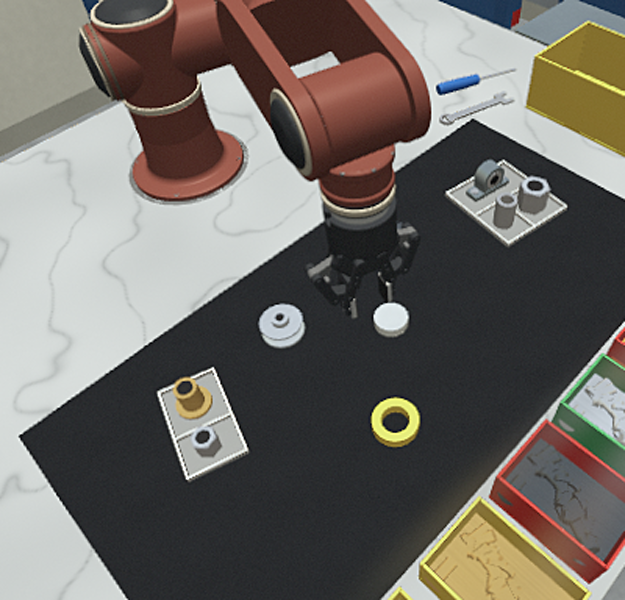

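All five parts stand upright in their pockets: tray_three at (505,200), tray_two at (203,425). The pulley is at its place (282,325). The gear is behind the arm and was last seen untouched. The gripper touches nothing, so I'll hand the job in.

Emit:
{"op": "send_rows", "data": {
  "rows": [
    [4.0, [0, 0, 0], 0],
    [4.0, [0, 0, 0], 0],
    [4.0, [0, 0, 0], 0],
    [4.0, [0, 0, 0], 0]
  ]
}}

```text
t: 43.62
tool_pos: [0.5886, -0.083, 0.1168]
tool_rot: [3.108, -0.461, -0.0]
contact_force: [-0.9, 1.0, -0.7]
opening: 0.0399
grip_force: 0.0
```

```bash
python3 -c "
from station import ctrl
print(ctrl.finish_job())"
```

```text
the job is handed in; nothing more can be done
None
```

I made up both kits in the order asked and handed the job in at about 44 s: all five parts stand upright in their pockets in the final picture, the pulley and gear were not moved, and the hand-in returned no verdict.

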